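# Pack the spice caddy and latch its keeper bar

### The job

Pack the spice caddy: swing its keeper bar open, clear of the glass tubes, push every cinnamon stick from the wooden drying block fully down into a tube of its own, and stand the two metal spice tins in the two bays. Then, with all the sticks down, swing the keeper bar closed over them until it rests in its catch, and leave the measuring jug and pinch bowl where they are.

Things in the scene. Friction and masses are not known exactly. Their poses are not given: they have to be found in the camera images.
- caddy: Spice caddy, fixed: dark steel plate 200 (x) x 290 (y) x 12 mm; four upright narrow glass tubes with metal mouths in a row along its y at local x +45, y -66, -22, 22, 66 mm; two low square-walled bays on the -x side; hinge post at the +y end of the tube row (y +140), catch post 172 mm high at the -y end (y -108). Origin: on the ledge, 15 mm to the -y side of the plate's centre.
- keeper (a joint): Keeper bar angle. Flat steel bar, 260 x 16 mm, swings level about a vertical hinge: 0 = closed, along the caddy's -y over the tubes, in the catch post's slot; grows as it swings to the caddy's +x, stop at 1.25 rad. Stays where left (under 2 N at the knob). Underside 151, top 161 mm above the ledge.
- keeper_knob (a point): Centre of the top face of the keeper bar's upright round black knob: 18 mm diameter, 34 mm tall above the bar, 190 mm from the hinge axis; top 195 mm above the ledge.
- keeper_hinge (a point): Point on the hinge axis of the keeper bar (vertical), 149 mm above the ledge; its axes are the caddy's.
- block: Wooden drying block, fixed: 210 (x) x 60 (y) x 55 mm high, with four upright holes 18 mm wide, 45 mm deep, in a row along its x at -75, -25, 25, 75 mm. Origin: centre of its underside. Each stick present stands in one of the holes, its foot 10 mm and its top 145 mm above the ledge.
- tube0 (a point): Centre of the inner floor of glass tube 0, 12 mm above the ledge, z up. Tube inside 22 mm, outside 30 mm wide, mouth 105 mm above the ledge (93 mm deep); tubes stand 44 mm apart.
- tube1 (a point): Centre of the inner floor of glass tube 1, 12 mm above the ledge, z up. Tube inside 22 mm, outside 30 mm wide, mouth 105 mm above the ledge (93 mm deep); tubes stand 44 mm apart.
- tube2 (a point): Centre of the inner floor of glass tube 2, 12 mm above the ledge, z up. Tube inside 22 mm, outside 30 mm wide, mouth 105 mm above the ledge (93 mm deep); tubes stand 44 mm apart.
- tube3 (a point): Centre of the inner floor of glass tube 3, 12 mm above the ledge, z up. Tube inside 22 mm, outside 30 mm wide, mouth 105 mm above the ledge (93 mm deep); tubes stand 44 mm apart.
- bay0 (a point): Centre of the floor of bay 0 (12 mm above the ledge), inside 70 x 70 mm, walls 4 mm thick rising 14 mm over that floor; the bays are 110 mm apart along the caddy's y, 100 mm from the tube row.
- bay1 (a point): Centre of the floor of bay 1 (12 mm above the ledge), inside 70 x 70 mm, walls 4 mm thick rising 14 mm over that floor; the bays are 110 mm apart along the caddy's y, 100 mm from the tube row.
- stick0: Cinnamon stick: straight round brown rod, 16 mm diameter, 135 mm long, 20 g. Origin: centre of its foot, z along it to its top. Home in a tube it stands out 42 mm above the mouth, its top 4 mm below the keeper bar. Two to four sticks are present.
- stick1: Cinnamon stick: straight round brown rod, 16 mm diameter, 135 mm long, 20 g. Origin: centre of its foot, z along it to its top. Home in a tube it stands out 42 mm above the mouth, its top 4 mm below the keeper bar. Two to four sticks are present.
- stick2: Cinnamon stick: straight round brown rod, 16 mm diameter, 135 mm long, 20 g. Origin: centre of its foot, z along it to its top. Home in a tube it stands out 42 mm above the mouth, its top 4 mm below the keeper bar. Two to four sticks are present.
- stick3: Cinnamon stick: straight round brown rod, 16 mm diameter, 135 mm long, 20 g. Origin: centre of its foot, z along it to its top. Home in a tube it stands out 42 mm above the mouth, its top 4 mm below the keeper bar. Two to four sticks are present.
- tin_a: Closed round metal spice tin standing on the ledge: 60 mm diameter, 64 mm high, about 150 g. Origin: centre of its underside, z up. The two tins are alike.
- tin_b: Closed round metal spice tin standing on the ledge: 60 mm diameter, 64 mm high, about 150 g. Origin: centre of its underside, z up. The two tins are alike.
- jug: Glass measuring jug, 104 mm wide, 130 mm high, bystander. Origin: centre of its underside.
- pinch_bowl: White pinch bowl, 84 mm wide, 38 mm high, bystander. Origin: centre of its underside.

How it is judged:
By the outcome, as a careful person would: the job done as asked, in the order asked, and still so for the second after the job is handed in, with the robot touching nothing.
Of stick0, stick1, stick2, stick3 only 2 to 4 are there at a start; the rules pass over those that are not, and their reading is None.
At some moment in a run one of tin_a, tin_b may be knocked a few centimetres aside while the robot is not near it.
It also fails if it takes over 210 s, if anything falls off the work surface, if the arm or the gripper's body presses on something with over 40 N, if the wrist force passes 120 N, or if a joint passes its speed limit or range.

### The arm

A 6-joint arm with a two-finger parallel gripper is mounted at the origin on the work surface. World frame = base frame: x ahead of the robot, y to its left, z up, the work surface at z = 0. Lengths are in mm, angles in rad, forces in N, time in s.
With the tool pointing down it reaches from about 275 to 825 mm from the base axis. Payload 5.2 kg.
Tool frame: the origin (TCP) lies at the very end of the fingers, on their centre line; the grasp point (between the pads) lies 19 mm behind it; z points along the fingers, y is the line along which they close (so a half turn about z gives the same grasp; the last joint's range is limited). The gripper opens to 93 mm and grips with 3 to 60 N. Pads are 15 mm wide; open, the fingers measure 128 mm over their backs; the gripper's body (75 mm by 188 mm) begins 65 mm behind the grasp point.
Start: joints at [0.917, 0.259, 1.535, -0, 1.348, -0.203], TCP at [239.607, 495.069, 218.653] pointing down, gripper open.
Joint ranges: [-3.14, 3.14], [-0.91, 2.08], [0.19, 2.58], [-1.22, 4.36], [0.22, 2.71], [-3.12, 3.12]. Speed limits (rad/s): [2.57, 2.57, 3.14, 3.14, 3.14, 3.14].

### API

Orientations are given as [roll, pitch, yaw] about the fixed x, y, z axes, in that order (R = Rz(yaw) Ry(pitch) Rx(roll)).
In Python, from bench import robot gives the robot as it stands. The module is installed in compiled form; this text tells all that it offers. Calls block until the motion is done:
- robot.move_ptp(position, orientation): joint-space move of the TCP to a pose.
- robot.move_linear(position, ori=None, speed=150, f_stop=None): straight line of the TCP; ori=None keeps the orientation; speed is the mean speed in mm/s. With f_stop (N) it stops when the force on the tool has changed by that much, and returns True; else False.
- robot.move_j(angles): joint-space move.
- robot.move_gripper(opening): opening from 0.0 (shut) to 1.0 (fully open); the grip force is fixed at half the most; returns when the fingers have stopped.
- robot.sleep(seconds).
- robot.inverse_kinematics(position, orientation): joint angles nearest the present ones, or None.
- robot.get_image(name): name is "side" or "top" or "wrist"; returns a dict with "img" (420x560x3 uint8, blue, green, red), "fovy" (degrees; the focal length in pixels is half the picture's height over the tangent of half this angle, whatever the lens; pixels are square), "cx", "cy" (the principal point, pixels), "eye" and "orientation" of the camera in the world. Camera axes: x right, y down, z forward; pixel columns grow to the right and rows downward; lengths in mm; the calibration is good to about 2 mm. The wrist camera is an equidistant fisheye: a pixel r from the principal point sees the ray r / f radians off the axis. A picture is of the moment at which its call begins. There is no depth.
A pose or a line that the arm cannot do raises robot.MotionError and nothing moves.
- robot.hand_in(): hands the job in; it is judged then, once.
Readings, each from a call of its own:
- robot.current_t(): time.
- robot.current_qpos(): joint angles.
- robot.current_joint_vel(): joint speeds.
- robot.current_joint_efforts(): joint torques, N m.
- robot.current_tcp_pos(): TCP position.
- robot.current_eef_rot(): TCP orientation.
- robot.current_contact_force(): force on the tool from outside, world axes, zero at the start.
- robot.current_ft_torque(): the same for the moment, N m.
- robot.current_gripper_width(): opening from 0.0 (shut) to 1.0 (fully open).
- robot.current_finger_force(): force on a finger pad.
Only numpy, scipy, OpenCV 4.12 (cv2) and the standard library are available. Lean on these libraries where they do the work, as an engineer would, in place of code of your own. Each camera call takes 0.05 s, during which the arm holds its last target. There are 200 camera calls.

## Working session

There is one attempt and no reset: what is moved stays moved. The work goes in short steps, each a Python script; the robot and the scene stay as the last script left them, time stands still between calls to the robot, and variables do not carry over. Pictures are saved under pics/ and viewed, at most 14 in all, crops included, and the job is handed in when it is done.

```bash
mkdir -p pics; cat > h.py <<'E'
import numpy as np, cv2
from bench import robot
from scipy.spatial.transform import Rotation as R
def snap(name,fn=None):
    d=robot.get_image(name)
    if fn: cv2.imwrite('pics/'+fn,d['img'])
    return d
def Rc(d):
    o=np.array(d['orientation'],float)
    return o if o.shape==(3,3) else R.from_euler('xyz',o).as_matrix()
def ray(d,u,v,fish=False):
    f=210/np.tan(np.radians(d['fovy'])/2)
    x,y=u-d['cx'],v-d['cy']
    if fish:
        r=np.hypot(x,y);t=r/f;c=np.array([x/r*np.sin(t),y/r*np.sin(t),np.cos(t)]) if r else np.array([0,0,1.])
    else: c=np.array([x/f,y/f,1])
    return Rc(d)@c
def onz(d,u,v,z,fish=False):
    r=ray(d,u,v,fish);e=np.array(d['eye'],float)
    return e+r*(z-e[2])/r[2]
def proj(d,p):
    f=210/np.tan(np.radians(d['fovy'])/2)
    c=Rc(d).T@(np.array(p,float)-np.array(d['eye']));return np.array([d['cx']+f*c[0]/c[2],d['cy']+f*c[1]/c[2]])
E
python3 - <<'E'
from h import *
for n in('top','side','wrist'):
    d=snap(n,n+'0.png');print(n,d['fovy'],d['cx'],d['cy'],d['eye'],d['orientation'])
    if n!='wrist': np.savez(n+'.npz',**d)
print(robot.current_t(),robot.current_eef_rot())
t=cv2.imread('pics/top0.png');cv2.imwrite('pics/top0b.png',cv2.resize(t,(784,588),interpolation=cv2.INTER_CUBIC))
t=cv2.imread('pics/side0.png');cv2.imwrite('pics/side0b.png',cv2.resize(t,(784,588),interpolation=cv2.INTER_CUBIC))
E
```

```text
top 49.75406865389639 286.22309492363064 210.4801960586817 [ 416.01244957  -48.00647359 1424.80924739] [-2.99858539e+00  6.57861017e-04 -1.57033424e+00]
side 42.760171466070176 272.4165481396494 208.46123351412618 [  422.34390074 -1100.80911944   739.25004067] [-2.07064171  0.00656241 -0.14344485]
wrist 65.70646984690485 279.2676656157245 212.04558884456196 [171.21184781 528.40268543 383.5681114 ] [2.86631044e+00 1.02185968e-03 1.12037594e+00]
0.15 [-3.14022164e+00 -2.69767906e-04  2.69076999e+00]
```

View pics/top0b.png

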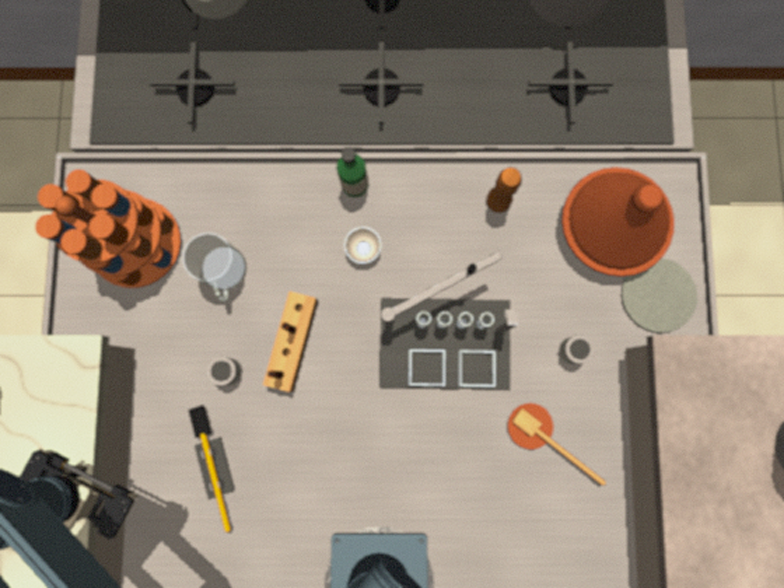

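View pics/side0b.png

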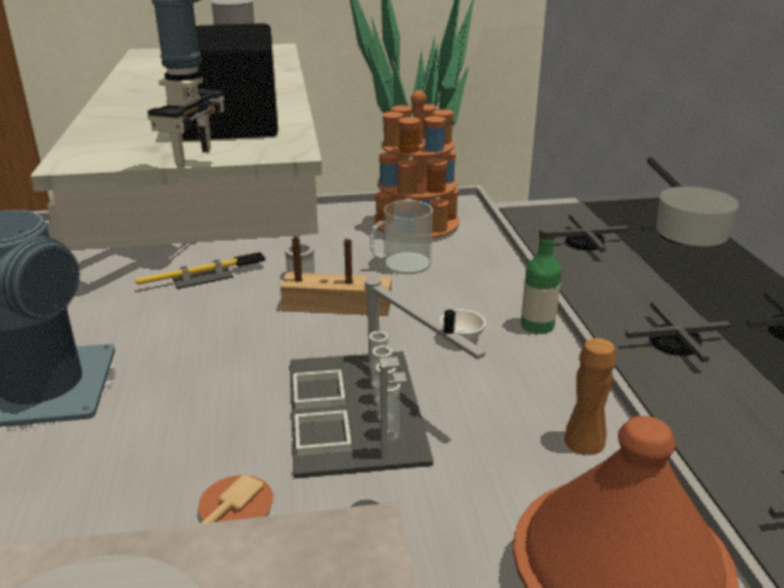

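View crops.

The top view shows two sticks, at (289,328) and (276,375) in the 784-wide picture. The keeper is partly open with its knob at (472,269). The tins are at (223,371) and (578,350), and the caddy yaw is about 0.

```bash
python3 - <<'E'
from h import *
t=cv2.imread('pics/top0.png')
def crop(x0,y0,w,h,s,fn):
    c=cv2.resize(t[y0:y0+h,x0:x0+w],None,fx=s,fy=s,interpolation=cv2.INTER_CUBIC);cv2.imwrite('pics/'+fn,c)
crop(265,175,112,108,5.5 if 0 else 5,'c1.png')
crop(140,195,100,95,6,'c2.png')
E
```

```text
(no output)
```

View pics/c1.png

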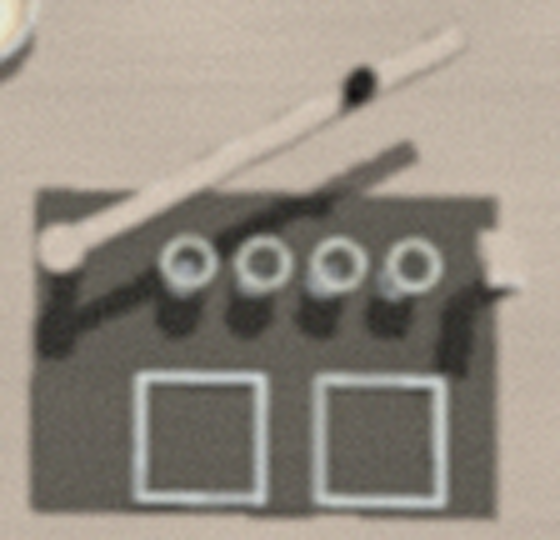

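View pics/c2.png

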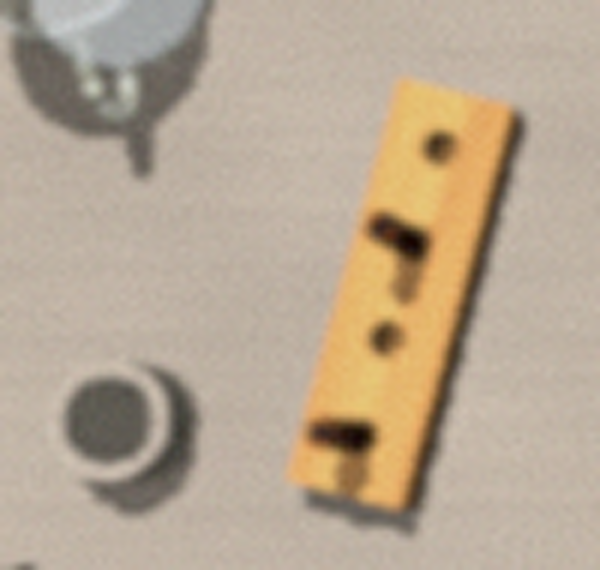

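The crops show tube mouths at crop1 (189,264) to (414,267), bay centres at (201,438) and (380,441), and block corners in crop2. I'll fit the poses from these.

```bash
python3 - <<'E'
from h import *
from scipy.optimize import least_squares
d=dict(np.load('top.npz'))
o1=lambda c:((c[0]+.5)/5-.5+265,(c[1]+.5)/5-.5+175)
o2=lambda c:((c[0]+.5)/6-.5+140,(c[1]+.5)/6-.5+195)
def fit(loc,pix,x0):
    def P(x):
        c,s=np.cos(x[2]),np.sin(x[2])
        return [(x[0]+c*a-s*b,x[1]+s*a+c*b,z) for a,b,z in loc]
    f=lambda x:np.concatenate([proj(d,p)-q for p,q in zip(P(x),pix)])
    r=least_squares(f,x0,x_scale=[100,100,1]);return r.x,r.fun.reshape(-1,2)
np.set_printoptions(precision=2,suppress=True)
loc=[(45,66,105),(45,22,105),(45,-22,105),(45,-66,105),(100,160,12),(100,-130,12),(-100,-130,12),(-100,160,12),(-55,55,26),(-55,-55,26),(45,140,161)]
pix=[(189,264),(264,265),(338,266),(414,267),(38,190),(498,198),(496,518),(33,510),(201,438),(380,441),(63,247)]
x,r=fit(loc,[o1(p) for p in pix],[450,-200,0]);print('caddy',x);print(r.T)
h=np.array([x[0]+45*np.cos(x[2])-140*np.sin(x[2]),x[1]+45*np.sin(x[2])+140*np.cos(x[2])]);print('hinge',h)
for c,z in(((358,80),195),((460,36),161)):
    k=onz(d,*o1(c),z)[:2];v=k-h;print('knob/tip',k,np.hypot(*v),np.arctan2(v[0],-v[1])+x[2])
loc=[(105,30,55),(105,-30,55),(-105,-30,55),(-105,30,55),(75,0,55),(-25,0,55)]
pix=[(400,78),(522,105),(410,510),(289,482),(440,146),(387,338)]
x,r=fit(loc,[o2(p) for p in pix],[450,100,0]);print('block',x);print(r.T)
c,s=np.cos(x[2]),np.sin(x[2])
for a in(25,-75):
    p=(x[0]+c*a,x[1]+s*a);print('stick',p,[((np.array(proj(d,(*p,z)))+.5-[140,195])*6-.5) for z in(55,145)])
print('tinA',onz(d,*o2((112,422)),64))
print('tinB',onz(d,577/1.4,350/1.4,64))
E
```

```text
caddy [ 510.56 -160.05   -0.02]
[[ 0.15  0.18  0.4   0.23 -0.28 -0.18  0.57 -0.8  -0.02  0.02 -0.31]
 [-0.26 -0.18 -0.1  -0.01 -0.26 -0.14  0.1  -0.11  0.14  0.23  0.52]]
hinge [558.15 -20.91]
knob/tip [ 648.59 -185.07] 187.42232465919247 0.485009392438952
knob/tip [ 680.5  -247.28] 257.3160631742894 0.4769430599290791
block [513.57 192.81  -0.24]
[[ 0.27 -1.11 -0.58  0.26  0.5   0.66]
 [-0.19 -0.03 -0.02 -0.21  0.26  0.2 ]]
stick (np.float64(537.8395417623439), np.float64(186.82387119981573)) [array([417.1, 242.9]), array([384.88, 225.99])]
stick (np.float64(440.74386818878844), np.float64(210.74938422038775)) [array([364.49, 436.46]), array([328.23, 432.94])]
tinA [447.66 334.86  64.  ]
tinB [ 492.41 -424.53   64.  ]
```

```bash
cat >> h.py <<'E'
from math import pi,sin,cos
H=np.array([558.2,-20.9])
def ori(y): return [pi,0,y]
def arc(a,z,r=189): return [H[0]+r*sin(a),H[1]-r*cos(a),z],ori(pi/2+a)
E
python3 - <<'E'
from h import *
robot.move_ptp([350,300,320],ori(pi/2))
p,o=arc(.5,260);robot.move_ptp(p,o)
robot.move_gripper(.42)
p,o=arc(.5,167);print(robot.move_linear(p,o,speed=80,f_stop=10))
for a in np.linspace(.5,1.23,6)[1:]:
    p,o=arc(a,167)
    if robot.move_linear(p,o,speed=80,f_stop=20): print('stop',a);break
print(robot.current_contact_force(),robot.current_tcp_pos())
p,o=arc(a,260);robot.move_linear(p,o)
robot.move_gripper(1.)
robot.move_ptp([470,-160,330],ori(pi/2))
d=snap('wrist','w1.png');np.savez('w1.npz',**d)
robot.move_ptp([450,195,330],ori(pi/2))
d=snap('wrist','w2.png');np.savez('w2.npz',**d)
print(robot.current_t())
E
python3 -c "
import cv2
for n in('w1','w2'): cv2.imwrite('pics/%sb.png'%n,cv2.resize(cv2.imread('pics/%s.png'%n),(784,588),interpolation=cv2.INTER_CUBIC))"
```

```text
False
[ 0.18104813 -0.85937548 -0.02133569] [736.09620042 -84.42871943 166.99906903]
12.2333
```

View pics/w1b.png

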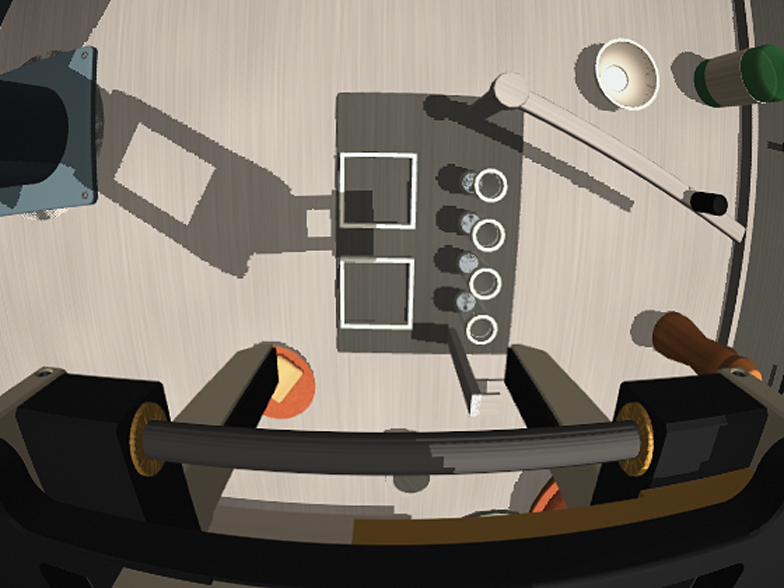

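View pics/w2b.png

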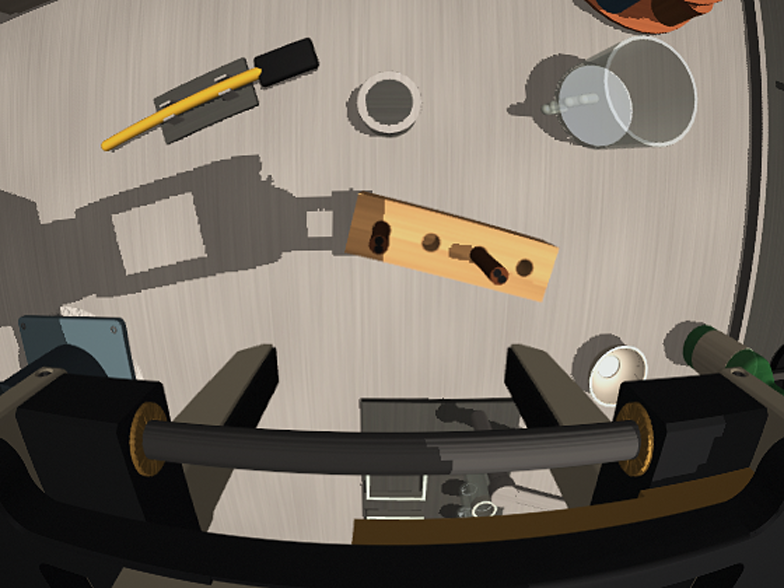

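Wrist views:
- w1 shows the keeper wide open, tube mouths at (490,185), (488,235), (485,283) and (482,329), and bay centres at (378.5,190.5) and (376.5,293).
- w2 shows stick tops at (379,243) and (500,275), holes at (431,242) and (525,267), and tin A's top at (389,102).

```bash
python3 - <<'E'
from h import *
np.set_printoptions(precision=1,suppress=True)
def g(d,c,z): return onz(d,(c[0]+.5)/1.4-.5,(c[1]+.5)/1.4-.5,z,True)[:2]
a=dict(np.load('w1.npz'));b=dict(np.load('w2.npz'))
x=[510.56,-160.05,-.018]
def L(p): c,s=cos(x[2]),sin(x[2]);return np.array([x[0]+c*p[0]-s*p[1],x[1]+s*p[0]+c*p[1]])
for c,z,l in[((490,185),105,(45,66)),((488,235),105,(45,22)),((485,283),105,(45,-22)),((482,329),105,(45,-66)),((378.5,190.5),26,(-55,55)),((376.5,293),26,(-55,-55)),((511,91),161,(45,140))]:
    print('caddy',g(a,c,z),L(l))
for n,c,z in[('s',(379,243),145),('s',(500,275),145),('hole',(431,242),55),('hole',(525,267),55),('tin',(389,102),64)]: print(n,g(b,c,z))
k=g(a,(721,206),195);v=k-H;print('knob',k,np.hypot(*v),np.arctan2(v[0],-v[1])+.018)
E
```

```text
caddy [555.9 -93.6] [556.7 -94.9]
caddy [ 555.6 -137.5] [ 555.9 -138.9]
caddy [ 555. -181.] [ 555.2 -182.9]
caddy [ 554.8 -224.8] [ 554.4 -226.8]
caddy [ 457.8 -103.2] [ 456.6 -104.1]
caddy [ 455.3 -212. ] [ 454.6 -214.1]
caddy [558.9 -20.2] [558.1 -20.9]
s [440.9 215.2]
s [538. 190.]
hole [489.4 202.1]
hole [586.6 177.9]
tin [448.4 337.1]
knob [733.8 -92.9] 189.8377703361392 1.1996266389883428
```

```bash
cat >> h.py <<'E'
D=ori(pi/2)
def pick(x,y):
    robot.move_gripper(.6)
    robot.move_ptp([x,y,230],D)
    print('pick',robot.move_linear([x,y,114],D,speed=100,f_stop=8))
    robot.move_gripper(0); print('w',robot.current_gripper_width()*93,robot.current_finger_force())
    robot.move_linear([x,y,305],D,speed=120)
def insert(x,y):
    robot.move_ptp([x,y,305],D)
    robot.move_linear([x,y,222],D,speed=100)
    robot.sleep(.3)
    for dx,dy in [(0,0)]+[(r*cos(t),r*sin(t)) for r in(2,4) for t in np.arange(8)*pi/4]:
        robot.move_linear([x+dx,y+dy,215],D,speed=40)
        s=robot.move_linear([x+dx,y+dy,195],D,speed=30,f_stop=4)
        if not s: break
        print('hit',dx,dy,robot.current_tcp_pos()[2])
    else: return False
    s=robot.move_linear([x+dx,y+dy,116],D,speed=40,f_stop=8)
    print('down',s,robot.current_tcp_pos(),robot.current_contact_force())
    return True
E
python3 - <<'E'
from h import *
pick(538,190)
insert(555.7,-138)
snap('wrist','i1.png');snap('side','i1s.png')
print(robot.current_t())
a=cv2.imread('pics/i1.png');b=cv2.imread('pics/i1s.png')[170:350,180:340]
cv2.imwrite('pics/i1c.png',np.hstack([cv2.resize(a,(400,300)),cv2.resize(b,(267,300))]))
E
```

```text
pick False
w 15.443431235530397 29.997931122779846
down False [ 555.83320399 -138.06777712  116.20080265] [-0.21810315 -0.60866244 -0.24481792]
23.2667
```

View pics/i1c.png

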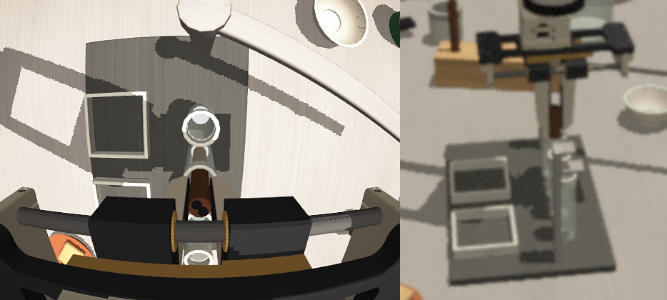

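The stick is in the tube. I'll release it, press it down, then do the second one.

```bash
cat >> h.py <<'E'
def release(x,y):
    robot.move_gripper(.35)
    p=robot.current_tcp_pos()
    robot.move_linear([p[0],p[1],190],D,speed=80)
    robot.move_gripper(0)
    s=robot.move_linear([x,y,146],D,speed=30,f_stop=10)
    print('press',s,robot.current_tcp_pos()[2])
    robot.move_linear([x,y,305],D)
E
python3 - <<'E'
from h import *
release(555.7,-138)
pick(440.8,214.4)
if insert(555,-181.7): release(555,-181.7)
robot.move_gripper(1)
robot.move_ptp([400,-100,330],D)
d=snap('top','t2.png')
robot.move_ptp([470,-160,330],D)
e=snap('wrist','w3.png')
robot.move_ptp([500,-330,330],D)
e2=snap('wrist','w4.png');np.savez('w4.npz',**e2)
print(robot.current_t())
r=lambda i:cv2.resize(i,(400,300))
cv2.imwrite('pics/t2c.png',np.vstack([np.hstack([r(d['img']),r(snap('side')['img'])]),np.hstack([r(e['img']),r(e2['img'])])]))
E
```

```text
press False 147.31102969363596
pick False
w 15.437752194686645 29.99960571527481
down False [ 555.10152436 -181.77447248  116.20465677] [0.22375501 0.30596851 0.71360032]
press False 147.27659087499154
49.325
```

View pics/t2c.png

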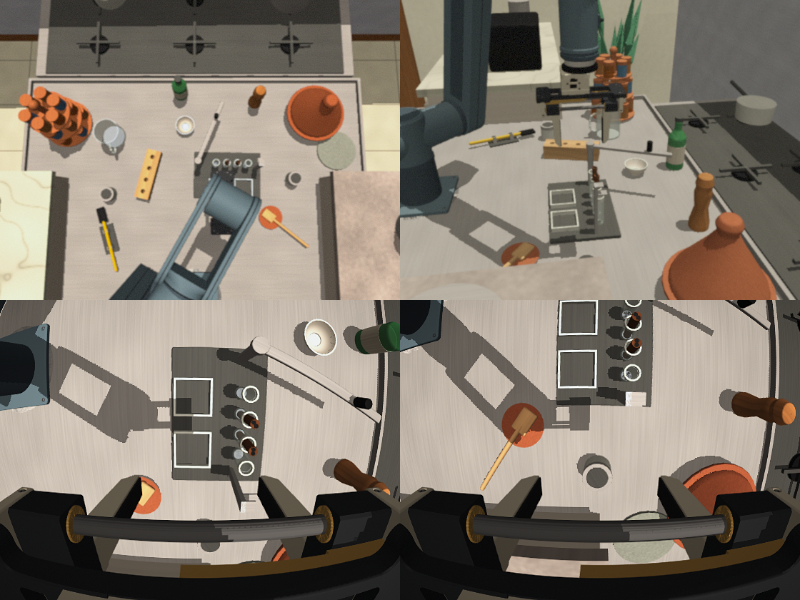

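Both sticks are fully down. Next is tin B, measured in an enlarged w4 crop.

```bash
python3 - <<'E'
import cv2
a=cv2.imread('pics/w4.png')[190:300,220:340]
cv2.imwrite('pics/w4c.png',cv2.resize(a,None,fx=5,fy=5,interpolation=cv2.INTER_CUBIC))
E
```

```text
(no output)
```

View pics/w4c.png

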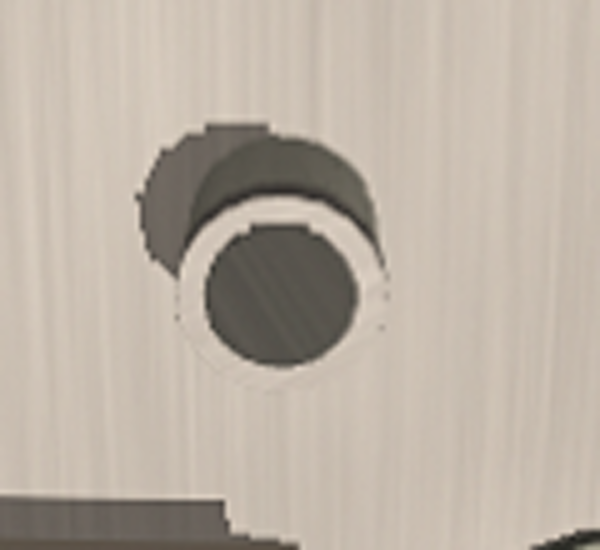

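Tin B's top centre is at crop (282,291). I'll pick it and place it in the right bay.

```bash
cat >> h.py <<'E'
def tin(x,y,bx,by,yaw=pi/2):
    O=ori(yaw);B=ori(pi)
    robot.move_gripper(1)
    robot.move_ptp([x,y,150],O)
    if robot.move_linear([x,y,27],O,speed=100,f_stop=8): print('HIT',robot.current_tcp_pos());return
    robot.move_gripper(0);w=robot.current_gripper_width()*93;print('w',w)
    robot.move_linear([x,y,250],O,speed=120)
    if w<50: return
    robot.move_ptp([bx,by,250],B)
    robot.move_linear([bx,by,70],B,speed=120)
    s=robot.move_linear([bx,by,38],B,speed=30,f_stop=8)
    print('down',s,robot.current_tcp_pos())
    if robot.current_tcp_pos()[2]>43: return
    robot.move_gripper(.95)
    robot.move_linear([bx,by,260],B,speed=120)
E
python3 - <<'E'
from h import *
e=dict(np.load('w4.npz'));p=onz(e,276,247.8,64,True);print(p)
tin(p[0],p[1],455,-213)
robot.move_ptp([450,200,330],D)
d=snap('wrist','w5.png');np.savez('w5.npz',**d)
t=snap('top','t5.png')
print(robot.current_t())
r=lambda i:cv2.resize(i,(400,300))
cv2.imwrite('pics/w5c.png',np.hstack([cv2.resize(t['img'][180:300,250:410],(400,300)),cv2.resize(d['img'][20:140,200:360],(400,300),interpolation=cv2.INTER_CUBIC)]))
E
```

```text
[ 495.17112205 -427.15560682   64.        ]
w 59.68573995080528
down True [ 454.70760827 -212.82816235   39.04496351]
63.1417
```

View pics/w5c.png

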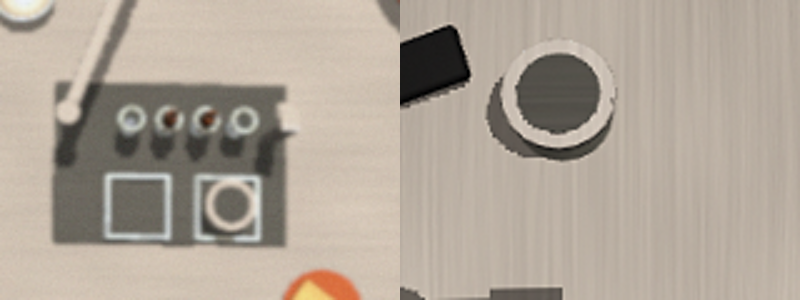

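Tin B sits in its bay and the sticks are down. Tin A's top centre is at crop (158,94), with a black handle on its -x side, so I'll close along y.

```bash
python3 - <<'E'
from h import *
e=dict(np.load('w5.npz'));p=onz(e,262.9,57.3,64,True);print(p)
tin(p[0],p[1],457.3,-103.6,pi)
robot.move_ptp([470,-160,330],D)
d=snap('wrist','w6.png');np.savez('w6.npz',**d)
print(robot.current_t())
cv2.imwrite('pics/w6b.png',cv2.resize(d['img'],(784,588),interpolation=cv2.INTER_CUBIC))
E
```

```text
[428.65757934 363.75048313  64.        ]
w 59.72047993092671
down True [ 457.00262    -103.46425338   39.06983045]
77.0417
```

View pics/w6b.png

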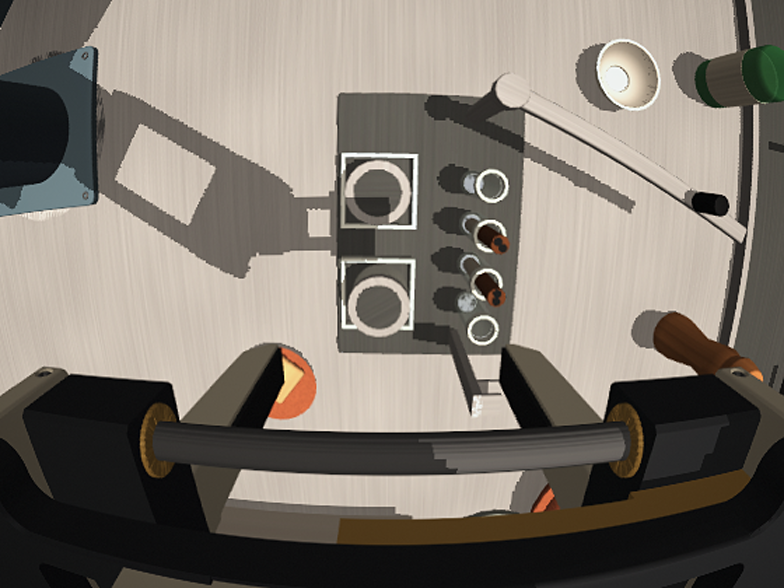

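Both tins are in their bays. Closing the keeper now.

```bash
python3 - <<'E'
from h import *
p,o=arc(1.18,260);robot.move_ptp(p,o)
robot.move_gripper(.42)
p,o=arc(1.18,167);print(robot.move_linear(p,o,speed=80,f_stop=10))
for a in list(np.linspace(1.18,.1,8)[1:])+[.03,-.03,-.07,-.1,-.13]:
    p,o=arc(a,167)
    if robot.move_linear(p,o,speed=80 if a>.05 else 25,f_stop=15 if a>.05 else 8): print('stop',a);break
print(robot.current_tcp_pos(),robot.current_contact_force())
q=robot.current_tcp_pos();v=np.array(q[:2])-H;aa=np.arctan2(v[0],-v[1]);print('hand a',aa)
p,o=arc(aa+.03,167);robot.move_linear(p,o,speed=25)
p,o=arc(aa+.03,260);robot.move_linear(p,o)
robot.move_gripper(1)
robot.move_ptp([470,-160,330],D)
d=snap('wrist','w7.png');np.savez('w7.npz',**d)
robot.move_ptp([300,300,350],D)
s=snap('side');t=snap('top')
print(robot.current_t())
cv2.imwrite('pics/w7b.png',np.vstack([np.hstack([cv2.resize(d['img'],(400,300)),cv2.resize(s['img'][170:350,180:420],(400,300))]),np.hstack([cv2.resize(t['img'][170:290,250:410],(400,300)),cv2.resize(t['img'],(400,300))])]))
E
```

```text
False
stop -0.1
[ 544.24307465 -209.20810491  166.98166913] [ 2.14645866 -0.29113564  1.25056467]
hand a -0.07398222319254741
90.5667
```

View pics/w7b.png

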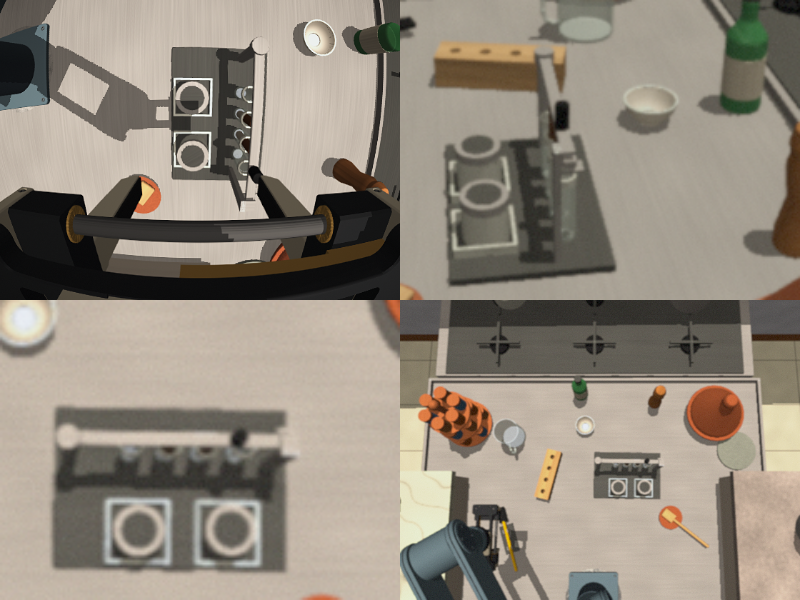

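The bar lies over the tubes and in the catch, with the knob angle at about 0, where it met the stop. Jug and bowl haven't moved. Handing in.

```bash
python3 -c "
from bench import robot
print(robot.hand_in())"
```

```text
the job is handed in; nothing more can be done
None
```

I handed in the job at about 91 s: both sticks present are fully down in their own tubes, both tins stand in the bays, the keeper bar is closed in its catch, and the jug and pinch bowl were not touched; the hand-in call gave no verdict.

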